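Drop the waiting canister into the soak tank with the lid lever

ROBOT

A 6-joint arm with a two-finger parallel gripper is mounted at the origin on the work surface. World frame = base frame: x ahead of the robot, y to its left, z up, the work surface at z = 0. Lengths are in m, angles in rad, forces in N, time in s.
With the tool pointing down it reaches from about 0.25 to 0.725 m from the base axis. Payload 4 kg.
Tool frame: the origin (TCP) lies midway between the tips of the shut fingers; the grasp point (between the pads) lies 19 mm behind it; z points along the fingers, y is the direction in which the jaws open and shut (so a half turn about z gives the same grasp; the last joint's range is limited). The gripper opens to 85 mm and grips with 20 to 120 N. Pads are 22 mm wide; open, the fingers measure 114 mm over their backs; the gripper's body (76 mm by 85 mm) begins 54 mm behind the grasp point. The pads swing forward as they close: fully open they stand 13 mm farther back than shut.
Start: joints at [-1.349, 0.241, 0.005, 1.335, 0, 1.571], TCP at [0.11, -0.488, 0.231] pointing down, gripper open.
Joint ranges: [-2.72, 2.72], [-1.05, 1.87], [-1.09, 1.28], [-1.99, 2.15], [-1.42, 1.44], [-3.14, 3.14]. Speed limits (rad/s): [2.79, 2.79, 3.14, 3.14, 3.14, 3.14].

INTERFACE

Orientations are given as a unit quaternion [x, y, z, w].
In Python, from workcell import bot, vision gives the robot as it stands. The module is installed in compiled form; this text tells all that it offers.
- The arm moves only by the tool send_rows, never from a script. Its argument "targets" is a list that holds one entry, the list of rows, each a list of 5 numbers: the shift along the world's x, y, z in cm, then the turn about the world's z in rad, then the finger opening in cm, from 0 to 8.54. A call has 1 to 12 rows; each row is the pose to reach, as a shift and turn from the pose commanded when the call began; what a row does not reach only later rows make up. A row lasts 1/8 s, in which the tool goes at most 62.5 mm and 10.7 degrees, less where a joint would pass 70% of its speed; a pose out of reach is approached as far as the arm can. A call with a gripper value outside its range is refused whole. The fingers move at their own pace and stop on an object; the grip force is fixed at half the most. Time passes only in rows, so rows that repeat a pose let the fingers close. It gives the time, the measured TCP pose, the force and the opening at its end, in the units of the state.
- bot.get_obs(): the state, without advancing time (a new reading comes with each control period).
- vision.camera(name): name is "scene" or "top"; returns the picture (480x640x3 uint8, red, green, blue); there is no depth.
- vision.get_calibration(name): a dict with "vertical_fov" (degrees; the focal length in pixels is half the picture's height over the tangent of half this angle, whatever the lens; pixels are square), "cx", "cy" (the principal point, pixels), "rvec" (rotation vector, rad) and "tvec" (3), from world to camera coordinates, as OpenCV has them. Camera axes: x right, y down, z forward; pixel columns grow to the right and rows downward; lengths in m; the calibration is good to about 2 mm. A picture is of the moment at which its call begins. get_calibration takes no time and is no camera call.
- bot.job_done(): hands the job in, once; it reports no verdict.
Trained networks look in the newest picture that a camera, given by its name, has taken for a name from the list of things; names that differ only in an ending like _2 or _b are one class to them, and where a whole thing is asked for, a point or a joint stands for the part that bears it (a point fixed in the world has none). Each returns a list of dicts, best first, with "score" (0 to 1); they miss things now and then, are a little off and sometimes report something else, mostly with a low value. They report only what shows in the picture. A call takes as long as a camera call. They do not tell look-alikes from the thing itself.
- vision.boxes_of(target, camera): "uv" ([column, row] in pixels, amid what is visible of it).
The state is a dict: "clock": time; "joint_pos": joint angles; "joint_vel": joint speeds; "tau": joint torques, N m; "eef_pos": TCP position; "tool_rot": TCP orientation; "ft_force": force on the tool from outside, world axes, zero at the start; "ft_torque": the same for the moment, N m; "grip_width": finger opening in m.
Only numpy, scipy, OpenCV 4.12 (cv2) and the standard library are available. Lean on these libraries where they do the work, as an engineer would, in place of code of your own. Each camera call takes 0.05 s, during which the arm holds its last target.

TASK

Press the soak tank's lever down all the way with closed fingertips so that its lid lifts and the film canister waiting on the chute rolls into the tank by itself. Once it is in, ease the lever back up until the lid is fully shut, gently, without letting the lid drop, and then move clear. Work the lid by its lever only: do not touch the canister or the lid, grasp or lift nothing, and leave the things standing around where they are.

Things in the scene. Friction and masses are not known exactly. Their poses are not given: they have to be found in the camera images.
- tank: Fixed clear-walled soak tank, 150 x 130 mm, rim 155 mm above the table, open top under a steel lid. Origin: centre of its underside, on the table. Its +x points from the lever side to the chute side, z up, +y is left as seen from the lever. At its +x side a white chute 58 mm wide, with clear side walls, slopes down 12 degrees into the tank over the lowered back wall; the chute's floor is 122 mm above the table there and the chute ends at x = +180 mm.
- lever_hinge (a point): Hinge axis (along the tank's y) shared by lever and lid, at the tank's front edge, 160 mm above the table, at tank x = -75 mm, y = 0. Axes as the tank's.
- lever_pad (a point): Centre of the top face of the lever's flat aluminium end pad: 56 mm long (along the lever) x 30 mm wide x 6 mm thick, 120 mm out from the hinge towards the tank's -x and 3 mm above the lever's midplane. The pad's ends are 94 and 150 mm from the hinge; a bar 18 mm wide joins it to the hinge. The point moves with the lever.
- lever (a joint): Angle of lever and lid, which turn as one on the same hinge, rad. 0: lever level, lid shut. It grows as the lever is pressed down and the lid rises; stop at 0.65 (pad about 73 mm lower). No spring: the lid's weight (0.4 kg or so, 2 to 3 N at the pad) swings it shut, and if let go from more than a few mm it falls at over 2 rad/s and slams. Closing faster than 1.5 rad/s (180 mm/s at the pad) counts as dropping it.
- lid: Flat steel lid 143 x 134 x 4 mm linked to the lever across the hinge (it turns with it, one to one), level when shut, its far edge rising as the lever goes down. Its origin lies on the hinge axis; x points along the lid away from the lever. A flange 56 mm wide hangs 28 mm down from its far edge, and shuts the chute.
- canister: Black film canister with a grey cap, a cylinder of 31 mm diameter, 50 mm long, 30 g, lying across the chute (axis along its y) against the lid's flange. Origin at its centre. It rolls in within about a second once the lid is up by 0.35 rad or more.
- stopper: Bystander, loose, to be left alone: tapered black rubber stopper, 36 mm wide at the top, 34 high, standing left of the lever. Origin: centre of its underside.
- spool: Bystander, loose, to be left alone: small red plastic spool, 40 mm across, 40 high, standing right of the lever. Origin: centre of its underside.
- empty_can: Bystander, loose, to be left alone: black film canister like the one on the chute, 31 mm across, 50 high, standing upright on the table right of the tank's front. Origin: centre of its underside.
- beaker: Bystander, loose, to be left alone: steel cup, 70 mm across the mouth, 85 high, beside the tank's left wall. Origin: centre of its underside.
- brown_bottle: Bystander, loose, to be left alone: brown bottle, 72 mm across, 185 high, far left. Origin: centre of its underside.
- jar: Bystander, loose, to be left alone: white jar, 72 mm across, 100 high, far right. Origin: centre of its underside.
Things that resemble listed ones, but are neither listed nor needed, are in the scene too. What is shaped like the canister but green or purple is not meant.

How it is judged:
By the outcome, as a careful person would: the job done as asked, in the order asked, and still so for the second after the job is handed in, with the robot touching nothing.
It also fails if it takes over 35 s, if anything falls off the work surface, if the arm or the gripper's body presses on something with over 40 N, if the wrist force passes 120 N, or if a joint passes its speed limit or range.

## Working session

There is one attempt and no reset: what is moved stays moved. The work goes in short steps, Python scripts to look and compute and a tool call to move; the robot and the scene stay as the last step left them, time stands still between calls to the robot, and variables do not carry over. Pictures are saved under pics/ and viewed, and the job is handed in when it is done.

Besides the shell and the picture viewer there is one more tool, called after "Request:" by a JSON object that holds its "op" and its "data", one argument or row to a line. send_rows: Moves the arm, as the interface text tells. Its arguments: {"type":"object","properties":{"targets":{"type":"array"}},"required":["targets"]}

```bash
mkdir -p pics; ls
python3 - <<'E'
from workcell import bot, vision
import cv2
for n in("scene","top"):
    im=vision.camera(n); cv2.imwrite(f"pics/{n}0.png",im[:,:,::-1]); print(n,vision.get_calibration(n))
    for t in ("tank","lever_pad","lid","canister","stopper","spool","empty_can"):
        print(t,[(d["uv"],round(d["score"],2)) for d in vision.boxes_of(t,n)][:3])
print(bot.get_obs())
E
```

```text
pics
scene {'vertical_fov': 45.61803500210188, 'cx': 316.56157503504994, 'cy': 236.7073741041276, 'rvec': array([ 2.13163554,  1.57607208, -0.46252024]), 'tvec': array([-0.20417729, -0.4607449 ,  1.8532036 ])}
tank [([381.4, 228.3], 0.89)]
lever_pad [([381.0, 157.0], 0.59), ([383.4, 216.6], 0.16)]
lid [([381.1, 213.8], 0.8), ([338.2, 187.1], 0.49)]
canister [([380.7, 249.8], 0.74), ([329.1, 295.6], 0.74), ([321.3, 248.8], 0.59)]
stopper []
spool [([339.9, 186.0], 0.81)]
empty_can [([336.5, 214.4], 0.76)]
top {'vertical_fov': 51.867623925564544, 'cx': 318.111152409533, 'cy': 236.8629931669327, 'rvec': array([ 2.17913032, -2.21034126,  0.10496961]), 'tvec': array([-0.01643212,  0.64945267,  1.27856006])}
tank [([236.2, 227.2], 0.66), ([489.6, 279.7], 0.45)]
lever_pad [([214.9, 298.3], 0.82)]
lid [([230.4, 227.7], 0.84)]
canister [([303.3, 192.2], 0.67), ([246.0, 194.4], 0.52), ([292.3, 245.4], 0.48)]
stopper [([189.6, 280.0], 0.73)]
spool [([255.2, 314.5], 0.67)]
empty_can [([274.0, 279.2], 0.63)]
{'clock': 0.8, 'joint_pos': array([-1.34899867e+00,  2.40539500e-01,  5.01297984e-03,  1.33521974e+00,
        1.32771734e-05,  1.57080080e+00]), 'joint_vel': array([ 0.00051119,  0.00164657,  0.00046516, -0.00193051, -0.00179324,
       -0.00135013]), 'tau': array([ 2.64248938e-04, -3.72149456e+01,  2.52679414e+01,  8.66919399e-04,
        1.35476030e-04, -2.21883631e-07]), 'eef_pos': array([ 0.10999538, -0.48774933,  0.23134168]), 'tool_rot': array([9.93857272e-01, 1.10669429e-01, 9.36824785e-06, 2.41439980e-05]), 'ft_force': array([-0.58434681, -0.94903742, -0.08112431]), 'ft_torque': array([ 0.00791401,  0.02259995, -0.01061899]), 'grip_width': 0.08559024022421288}
```

View pics/scene0.png

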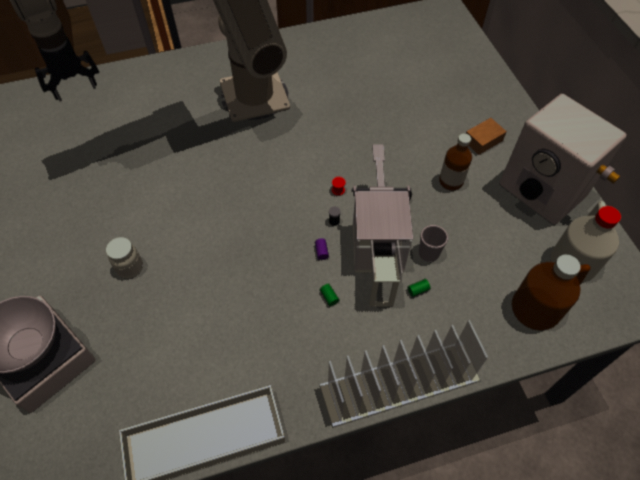

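View pics/top0.png

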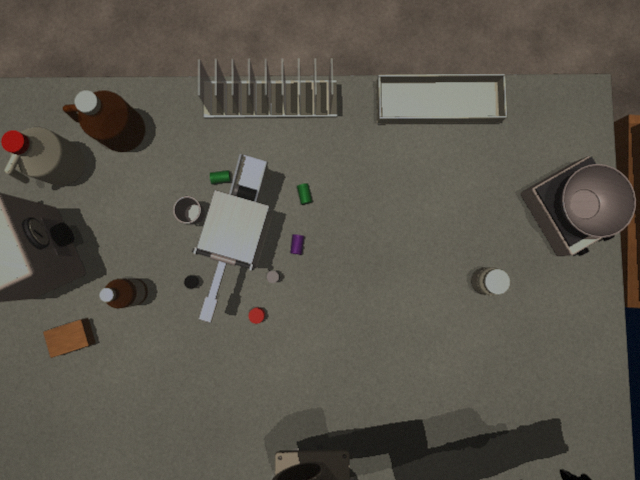

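Run:
```python
import cv2
a=cv2.imread("pics/top0.png")[140:340,140:340]
cv2.imwrite("pics/topz.png",cv2.resize(a,(600,600),interpolation=cv2.INTER_CUBIC))
a=cv2.imread("pics/scene0.png")[130:310,290:470]
cv2.imwrite("pics/scz.png",cv2.resize(a,(600,600),interpolation=cv2.INTER_CUBIC))
```

```text
(no output)
```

View pics/topz.png

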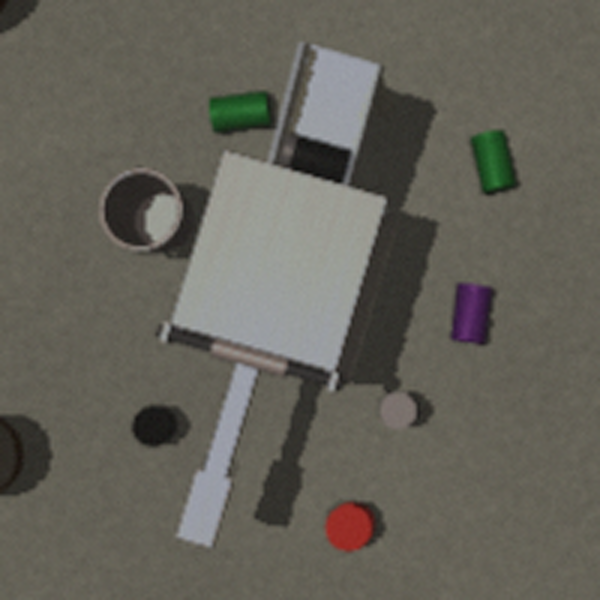

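View pics/scz.png

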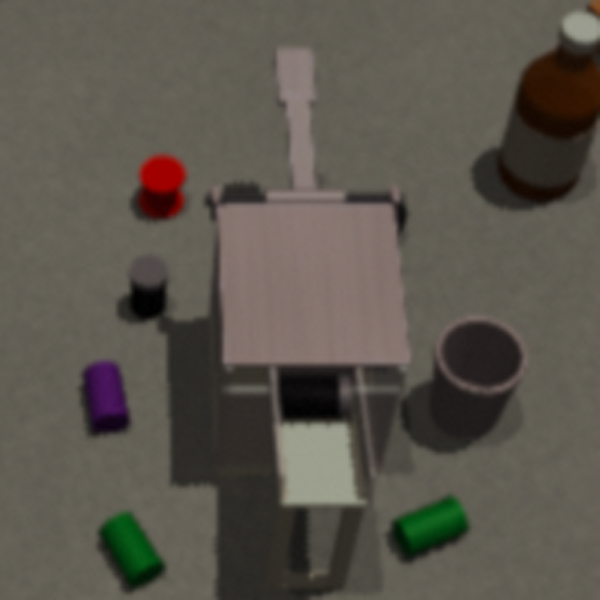

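```bash
cat > h.py <<'E'
import numpy as np, cv2
from workcell import bot, vision
def proj(n,P):
    c=vision.get_calibration(n); f=240/np.tan(np.radians(c["vertical_fov"]/2))
    K=np.array([[f,0,c["cx"]],[0,f,c["cy"]],[0,0,1]])
    return cv2.projectPoints(np.float64(P).reshape(-1,1,3),c["rvec"],c["tvec"],K,None)[0].reshape(-1,2)
def ray(n,uv,z):
    c=vision.get_calibration(n); f=240/np.tan(np.radians(c["vertical_fov"]/2))
    R=cv2.Rodrigues(c["rvec"])[0]; C=-R.T@c["tvec"]
    d=R.T@np.array([(uv[0]-c["cx"])/f,(uv[1]-c["cy"])/f,1]); return C+d*(z-C[2])/d[2]
E
cat > fit.py <<'E'
from h import *
from scipy.optimize import least_squares
T=lambda u,v:(u/3+140,v/3+140)
S=lambda u,v:(u/3.3333+290,v/3.3333+130)
pad=[(-.225,.015,.163),(-.225,-.015,.163),(-.169,.015,.163),(-.169,-.015,.163)]
top=[T(177,537),T(213,548),T(200,468),T(232,477),T(226,152),T(387,200)]
sc=[S(312,47),S(277,47),S(316,101),S(280,98),S(410,362),S(225,362)]
def model(p):
    L=np.array(pad+[(p[3],.067,.162),(p[3],-.067,.162)]); c,s=np.cos(p[2]),np.sin(p[2])
    return L@np.array([[c,s,0],[-s,c,0],[0,0,1]])+[p[0],p[1],0]
def r(p): return np.concatenate([proj("top",model(p))-top,proj("scene",model(p))-sc]).ravel()
print(ray("top",(224,262),.16),ray("top",(195,542/3+140),.163))
s=least_squares(r,[.55,.24,0,.075],loss="soft_l1")
print(s.x); print(r(s.x).reshape(-1,2).round(1))
p=s.x;c,sn=np.cos(p[2]),np.sin(p[2])
for n,x in(("hinge",-.075),("pad",-.195),("padend",-.225)): print(n,p[0]+c*x,p[1]+sn*x)
for n,(uv,z) in dict(spool=((257,315.5),.04),stopper=((191.5,281.5),.034),can=((273,276.5),.05),bottle=((112,296),.12)).items():
    w=ray("top",uv,z); d=w[:2]-p[:2]; print(n,w, "tank",c*d[0]+sn*d[1],-sn*d[0]+c*d[1])
E
python3 fit.py
```

```text
[0.58307766 0.19901506 0.16      ] [0.44827057 0.26553696 0.163     ]
[ 0.66325245  0.1796279  -0.29686755  0.07285895]
[[-1.5 -0.2]
 [-1.1 -0.3]
 [-2.  -0.6]
 [-0.3  0. ]
 [-1.5 -0.3]
 [-0.7 -0.5]
 [-1.2 -0.2]
 [-1.9 -0.2]
 [-1.  -0.2]
 [-1.7  0.7]
 [-1.2 -0.1]
 [-1.7 -0. ]]
hinge 0.591533141987159 0.20156736743242423
pad 0.47678224169995415 0.2366705137768186
padend 0.4480945166281529 0.2454463003629172
spool [0.44748732 0.13481221 0.04      ] tank -0.19321726686548488 -0.10597230259238985
stopper [0.53703002 0.30393484 0.034     ] tank -0.15706419328917573 0.08194607327586993
can [0.54682338 0.09224747 0.05      ] tank -0.08577511080620921 -0.1176167538882389
bottle [0.50640533 0.47365768 0.12      ] tank -0.2359976623891157 0.23528628478412733
```

Request:
{"op": "send_rows", "data": {
  "targets": [
    [[2.4,4.8,0,-0.05,0],[4.8,9.6,0,-0.1,0],[7.2,14.4,0,-0.15,0],[9.6,19.2,0,-0.2,0],[12,24,0,-0.25,0],[14.5,29,0,-0.3,0],[17,34,0,-0.35,0],[19.4,38.8,0,-0.4,0],[21.8,43.6,0,-0.45,0],[24.2,48.4,0,-0.5,0],[26.6,53.2,0,-0.52,0],[29,58,0,-0.52,0]]
  ]
}}

```text
clock: 2.3
eef_pos: [0.3496, -0.07, 0.2313]
tool_rot: [0.993, -0.119, 0.002, -0.025]
ft_force: [-0.4, -0.7, 0.0]
grip_width: 0.0001
```

Request:
{"op": "send_rows", "data": {
  "targets": [
    [[0,0,0,0,0],[0,0,0,0,0]]
  ]
}}

```text
clock: 2.55
eef_pos: [0.3492, -0.0692, 0.2313]
tool_rot: [0.993, -0.118, 0.002, -0.025]
ft_force: [-0.2, 0.6, -0.3]
grip_width: 0.0002
```

Request:
{"op": "send_rows", "data": {
  "targets": [
    [[1.2,3.1,0,0,0],[2.5,6.1,0,0,0],[3.7,9.2,0,0,0],[5,12.3,0,-0.02,0],[6.2,15.3,0,-0.03,0],[7.5,18.4,0,-0.04,0],[8.7,21.5,0,-0.05,0],[10,24.5,0,-0.06,0],[11.2,27.6,0,-0.06,0],[12.5,30.7,0,-0.06,0],[12.5,30.7,0,-0.06,0],[12.5,30.7,0,-0.06,0]]
  ]
}}

```text
clock: 4.05
eef_pos: [0.398, -0.0601, 0.2316]
tool_rot: [0.992, -0.112, 0.004, -0.05]
ft_force: [-0.7, -0.8, -0.1]
grip_width: -0.0002
```

Run:
```python
from h import *
for n,(a,b,c,d) in dict(top=(140,340,140,340),scene=(80,260,290,470)).items():
    im=vision.camera(n)[a:b,c:d,::-1]; cv2.imwrite(f"pics/{n}1.png",cv2.resize(im,(600,600),interpolation=cv2.INTER_CUBIC))
o=bot.get_obs(); print(o)
```

```text
{'clock': 4.15, 'joint_pos': array([-0.22546448,  0.0483994 , -0.22617062,  1.29950162,  0.10029879,
        3.14059885]), 'joint_vel': array([-0.00072067, -0.00316164, -0.00400641,  0.00212504, -0.00058058,
        0.00075602]), 'tau': array([-9.37640638e-03, -2.73646206e+01,  2.50628006e+01,  2.59908040e-03,
        3.23230075e-01, -1.18924075e-05]), 'eef_pos': array([ 0.39808583, -0.06012786,  0.23162865]), 'tool_rot': array([ 0.99244839, -0.11194047,  0.00403874, -0.04999211]), 'ft_force': array([-0.26419515,  0.40033204,  0.45079686]), 'ft_torque': array([-0.05811987,  0.00466856, -0.02010393]), 'grip_width': 4.07392931158973e-05}
```

View pics/top1.png

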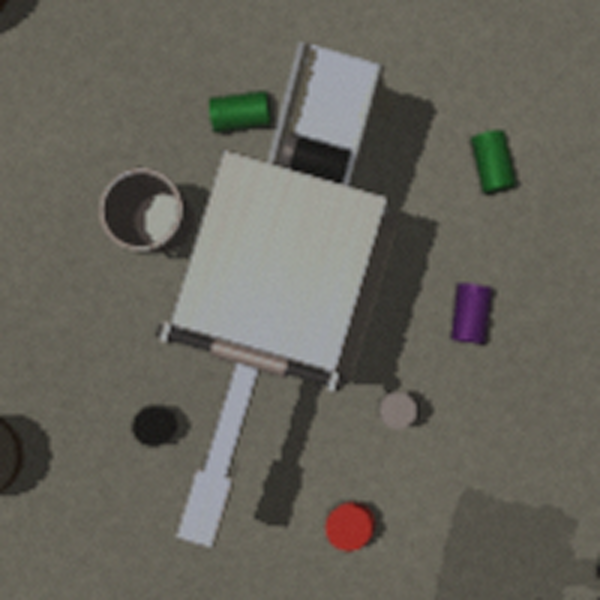

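View pics/scene1.png

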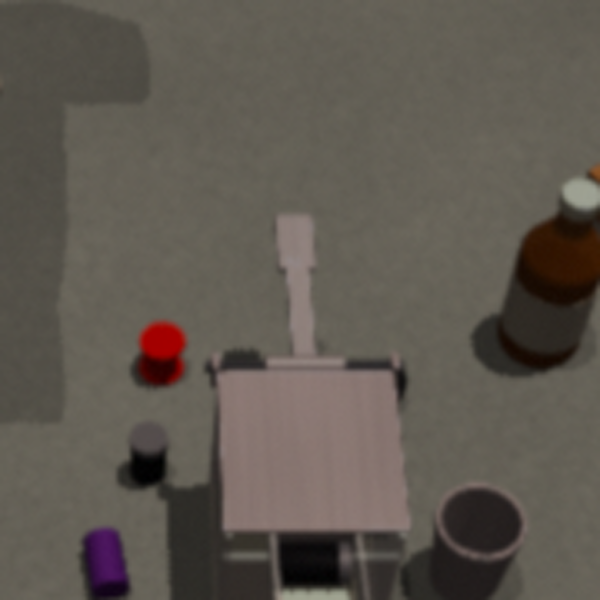

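Request:
{"op": "send_rows", "data": {
  "targets": [
    [[0,0,0,0.15,0],[0,0,0,0.3,0],[0,0,0,0.45,0],[0,0,0,0.6,0],[0,0,0,0.75,0],[0,0,0,0.9,0],[0,0,0,1.05,0],[0,0,0,1.2,0],[0,0,0,1.35,0],[0,0,0,1.5,0],[0,0,0,1.5,0],[0,0,0,1.5,0]]
  ]
}}

```text
clock: 5.65
eef_pos: [0.3978, -0.0601, 0.2316]
tool_rot: [0.803, 0.594, -0.031, -0.039]
ft_force: [0.1, 0.1, 0.7]
grip_width: -0.0002
```

```bash
cat >> h.py <<'E'
def st():
    from scipy.spatial.transform import Rotation as R
    o=bot.get_obs(); M=R.from_quat(o["tool_rot"]).as_matrix()
    print("clk",o["clock"],"q",o["joint_pos"].round(3),"p",o["eef_pos"].round(4),"yaw",np.arctan2(M[1,0],M[0,0]).round(3),"zax",M[:,2].round(3),"F",o["ft_force"].round(2))
E
python3 -c "
from h import *; st()"
```

```text
clk 5.65 q [-0.158  0.128 -0.139  1.404  0.011  1.71 ] p [ 0.3978 -0.0601  0.2316] yaw 1.273 zax [-0.097  0.026 -0.995] F [0.06 0.05 0.69]
```

Request:
{"op": "send_rows", "data": {
  "targets": [
    [[0.8,3,0,0,0],[1.5,6,0,0,0],[2.3,9,0,0,0],[3.1,12,0,0,0],[3.8,15,0,0,0],[4.6,18,0,0,0],[5.3,21,0,0,0],[6.1,24,0,0,0],[6.8,27,0,0,0],[7.6,29.8,0,0,0],[7.6,29.8,0,0,0]]
  ]
}}

```text
clock: 7.02
eef_pos: [0.4741, 0.2392, 0.2311]
tool_rot: [0.802, 0.595, -0.031, -0.039]
ft_force: [0.3, -0.4, -0.5]
grip_width: 0.0001
```

Run:
```python
from h import *
for n,(a,b,c,d) in dict(top=(140,340,140,340),scene=(80,260,290,470)).items():
    im=vision.camera(n)[a:b,c:d,::-1]; cv2.imwrite(f"pics/{n}2.png",cv2.resize(im,(600,600),interpolation=cv2.INTER_CUBIC))
st()
```

```text
clk 7.125 q [0.428 0.364 0.17  1.456 0.064 2.293] p [0.4736 0.2375 0.2313] yaw 1.275 zax [-0.098  0.025 -0.995] F [ 0.51 -0.5  -0.28]
```

View pics/top2.png

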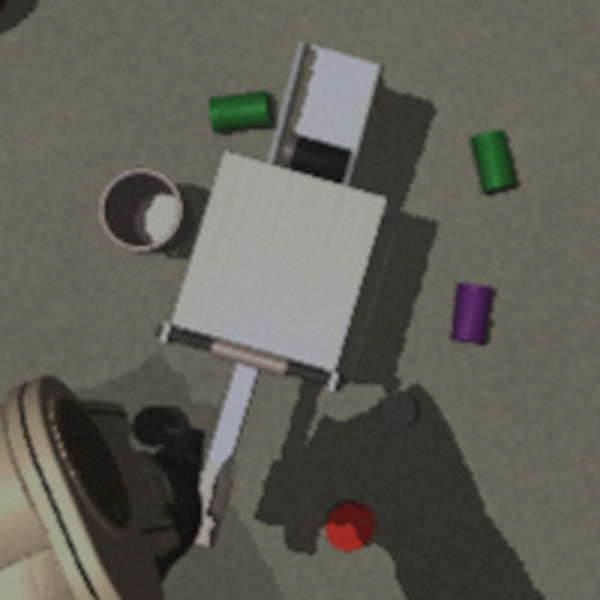

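View pics/scene2.png

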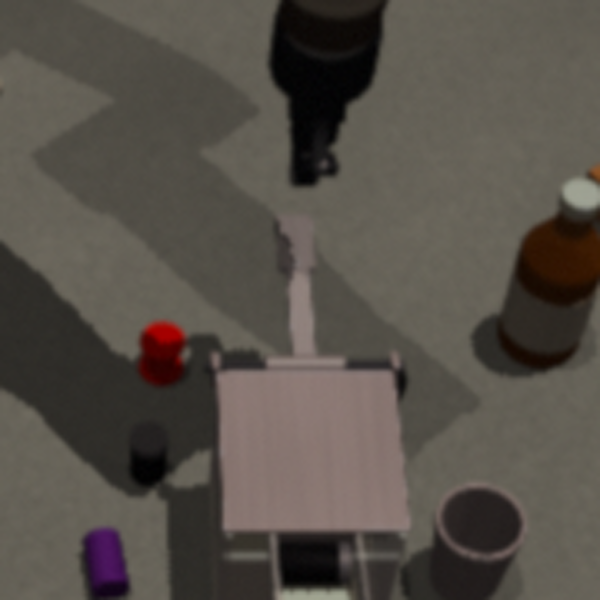

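Run:
```python
from h import *
p=[.4736,.2375,.2313]
for n,o,s in(("scene",(290,80),10/3),("top",(140,140),3)):
    for q in (p,[.4736,.2375,.163]): print(n,(proj(n,[q])[0]-o)*s)
```

```text
scene [298.85840185 179.28401304]
scene [291.13860011 238.56602485]
top [182.55825909 515.19636566]
top [201.54716011 508.31122407]
```

Request:
{"op": "send_rows", "data": {
  "targets": [
    [[0,0,-1.5,0,0],[0,0,-3,0,0],[0,0,-4.5,0,0],[0,0,-5.7,0,0],[0,0,-6.2,0,0],[0,0,-6.4,0,0]]
  ]
}}

```text
clock: 7.88
eef_pos: [0.4739, 0.2378, 0.1674]
tool_rot: [0.803, 0.594, -0.031, -0.039]
ft_force: [-0.2, 0.3, -0.0]
grip_width: 0.0002
```

Run:
```python
from h import *
for n,(a,b,c,d) in dict(scene=(80,260,290,470)).items():
    im=vision.camera(n)[a:b,c:d,::-1]; cv2.imwrite(f"pics/{n}3.png",cv2.resize(im,(600,600),interpolation=cv2.INTER_CUBIC))
st()
```

```text
clk 7.925 q [0.429 0.396 0.05  1.302 0.064 2.293] p [0.4739 0.2379 0.1675] yaw 1.275 zax [-0.097  0.026 -0.995] F [0.29 0.53 0.52]
```

View pics/scene3.png

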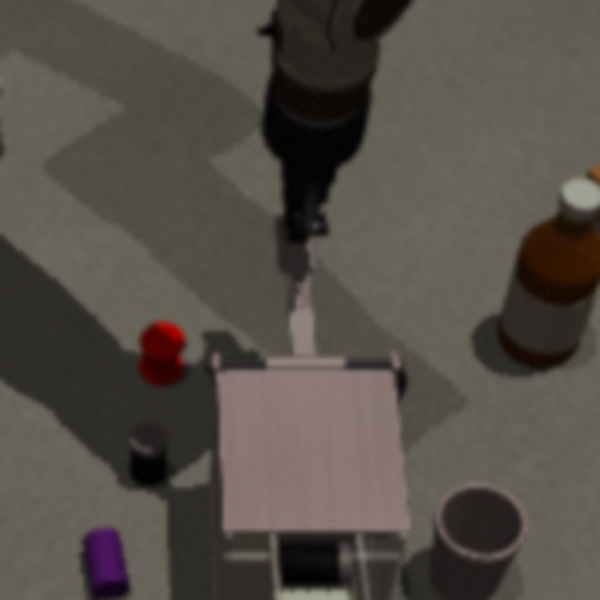

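Request:
{"op": "send_rows", "data": {
  "targets": [
    [[0,0,-0.3,0,0],[0,0,-0.9,0,0],[0,0,-1.5,0,0],[0.1,0,-2,0,0],[0.15,-0.05,-2.6,0,0],[0.26,-0.08,-3.1,0,0],[0.4,-0.12,-3.7,0,0],[0.55,-0.17,-4.2,0,0],[0.75,-0.23,-4.7,0,0],[0.95,-0.29,-5.2,0,0],[1.2,-0.36,-5.7,0,0],[1.2,-0.36,-5.7,0,0]]
  ]
}}

```text
clock: 9.43
eef_pos: [0.4854, 0.2338, 0.1098]
tool_rot: [0.803, 0.594, -0.032, -0.039]
ft_force: [-1.8, 1.6, 2.0]
grip_width: -0.0001
```

Run:
```python
from h import *
for n,(a,b,c,d) in dict(scene=(80,260,290,470),top=(140,340,140,340)).items():
    im=vision.camera(n)[a:b,c:d,::-1]; cv2.imwrite(f"pics/{n}4.png",cv2.resize(im,(600,600),interpolation=cv2.INTER_CUBIC))
st()
```

```text
clk 9.525 q [ 0.414  0.458 -0.012  1.181  0.063  2.278] p [0.4852 0.2339 0.1102] yaw 1.275 zax [-0.098  0.025 -0.995] F [-2.27  1.6   1.32]
```

View pics/scene4.png

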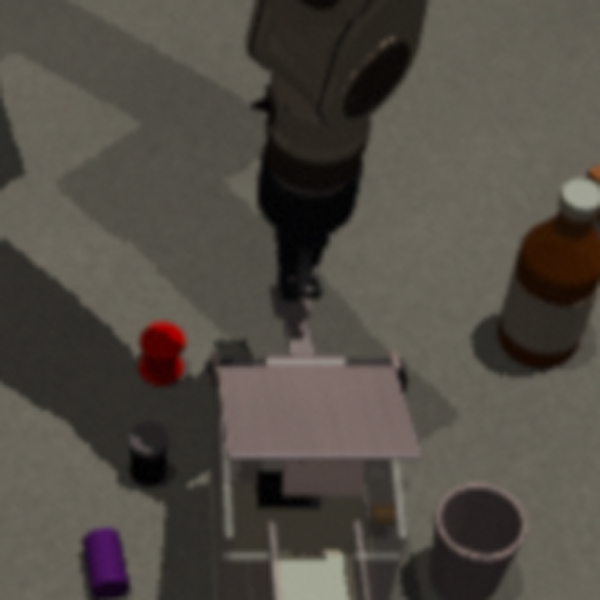

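View pics/top4.png

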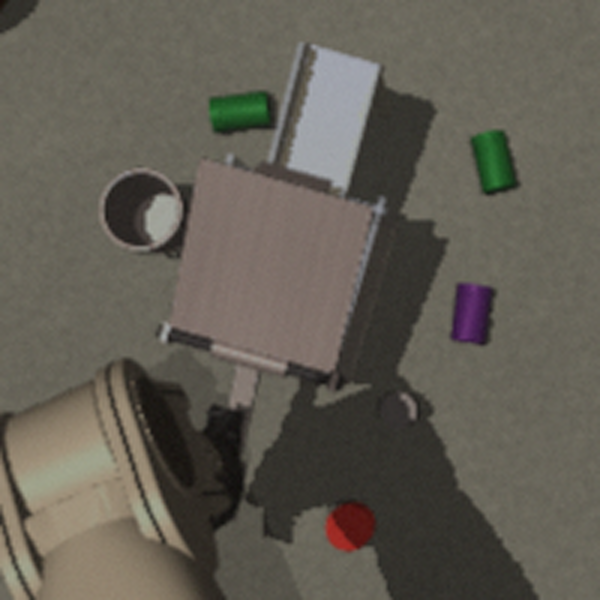

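Request:
{"op": "send_rows", "data": {
  "targets": [
    [[0.13,-0.04,-0.25,0,0],[0.26,-0.08,-0.5,0,0],[0.4,-0.12,-0.74,0,0],[0.54,-0.16,-0.97,0,0],[0.68,-0.21,-1.2,0,0],[0.68,-0.21,-1.2,0,0]]
  ]
}}

```text
clock: 10.28
eef_pos: [0.4927, 0.2318, 0.0983]
tool_rot: [0.803, 0.594, -0.031, -0.039]
ft_force: [-3.4, -0.1, 0.6]
grip_width: -0.0001
```

Request:
{"op": "send_rows", "data": {
  "targets": [
    [[0.08,-0.02,-0.13,0,0],[0.15,-0.04,-0.25,0,0],[0.15,-0.04,-0.25,0,0]]
  ]
}}

```text
clock: 10.65
eef_pos: [0.4943, 0.2315, 0.0961]
tool_rot: [0.803, 0.594, -0.031, -0.039]
ft_force: [-2.5, 0.6, 1.3]
grip_width: -0.0002
```

Request:
{"op": "send_rows", "data": {
  "targets": [
    [[0.03,-0.01,-0.1,0,0],[0.06,-0.02,-0.2,0,0],[0.06,-0.02,-0.2,0,0]]
  ]
}}

```text
clock: 11.02
eef_pos: [0.4953, 0.2314, 0.0943]
tool_rot: [0.803, 0.594, -0.031, -0.039]
ft_force: [-1.8, -1.6, 2.4]
grip_width: -0.0002
```

Run:
```python
from h import *
for n,(a,b,c,d) in dict(scene=(80,260,290,470),top=(140,340,140,340)).items():
    im=vision.camera(n)[a:b,c:d,::-1]; cv2.imwrite(f"pics/{n}5.png",cv2.resize(im,(600,600),interpolation=cv2.INTER_CUBIC))
st()
```

```text
clk 11.125 q [ 0.403  0.485 -0.012  1.152  0.062  2.267] p [0.4952 0.2315 0.0943] yaw 1.275 zax [-0.096  0.026 -0.995] F [-2.4  -1.63  1.42]
```

View pics/scene5.png

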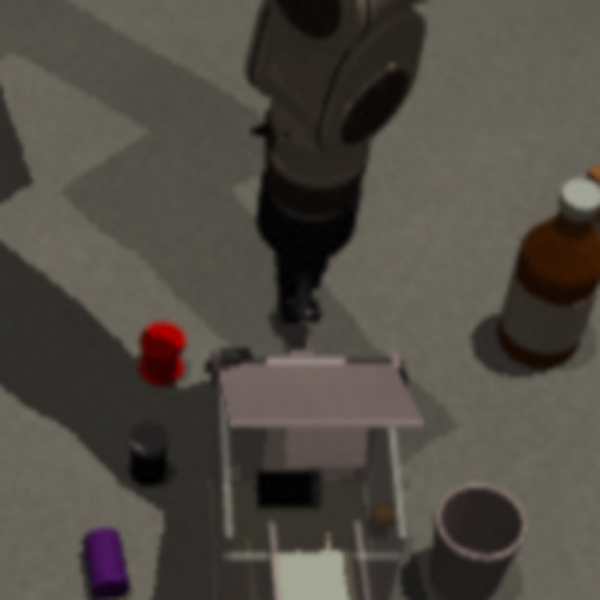

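```bash
cat > lid.py <<'E'
from h import *
import sys
# far edge midpoint pixel row (scene full px) vs theta
p=(.66325,.17963,-.29687);c,s=np.cos(p[2]),np.sin(p[2])
for th in (0,.02,.04,.5,.55,.6,.65,.7):
    L=[]
    for y in(.067,-.067):
        r=.148;x=-.075+r*np.cos(th)-.002*np.sin(th);z=.16+r*np.sin(th)+.002*np.cos(th)
        L.append((p[0]+c*x-s*y,p[1]+s*x+c*y,z))
    print(th,((proj("scene",L)-(290,80))*10/3).round(1).tolist(),((proj("top",L)-140)*3).round(1).tolist())
E
python3 lid.py
```

```text
0 [[406.1, 528.4], [219.2, 528.7]] [[221.6, 151.0], [384.9, 198.4]]
0.02 [[406.7, 526.1], [219.4, 526.4]] [[220.9, 150.5], [384.6, 198.0]]
0.04 [[407.2, 523.7], [219.6, 524.0]] [[220.1, 150.0], [384.2, 197.7]]
0.5 [[417.7, 450.4], [223.7, 450.8]] [[196.0, 159.5], [370.0, 210.1]]
0.55 [[418.5, 440.7], [224.1, 441.0]] [[192.7, 163.0], [367.8, 213.9]]
0.6 [[419.2, 430.6], [224.3, 431.0]] [[189.3, 167.0], [365.4, 218.2]]
0.65 [[419.9, 420.4], [224.6, 420.7]] [[185.7, 171.5], [362.9, 223.0]]
0.7 [[420.4, 409.9], [224.8, 410.3]] [[182.1, 176.5], [360.3, 228.3]]
```

Request:
{"op": "send_rows", "data": {
  "targets": [
    [[0.03,-0.01,-0.1,0,0],[0.08,-0.02,-0.2,0,0],[0.08,-0.02,-0.2,0,0]]
  ]
}}

```text
clock: 11.5
eef_pos: [0.4961, 0.2315, 0.0926]
tool_rot: [0.803, 0.595, -0.03, -0.039]
ft_force: [-0.6, -0.5, 4.6]
grip_width: 0.0002
```

Request:
{"op": "send_rows", "data": {
  "targets": [
    [[0,0,-0.1,0,0],[0,0,-0.2,0,0],[0,0,-0.2,0,0]]
  ]
}}

```text
clock: 11.88
eef_pos: [0.4963, 0.2315, 0.0922]
tool_rot: [0.803, 0.594, -0.03, -0.039]
ft_force: [-3.0, -2.2, 12.4]
grip_width: -0.0003
```

Run:
```python
from h import *
for n,(a,b,c,d) in dict(scene=(80,260,290,470),top=(140,340,140,340)).items():
    im=vision.camera(n)[a:b,c:d,::-1]; cv2.imwrite(f"pics/{n}6.png",cv2.resize(im,(600,600),interpolation=cv2.INTER_CUBIC))
st()
```

```text
clk 11.975 q [ 0.402  0.488 -0.014  1.146  0.062  2.266] p [0.4963 0.2315 0.0922] yaw 1.275 zax [-0.094  0.027 -0.995] F [-3.93 -2.59 13.38]
```

View pics/scene6.png

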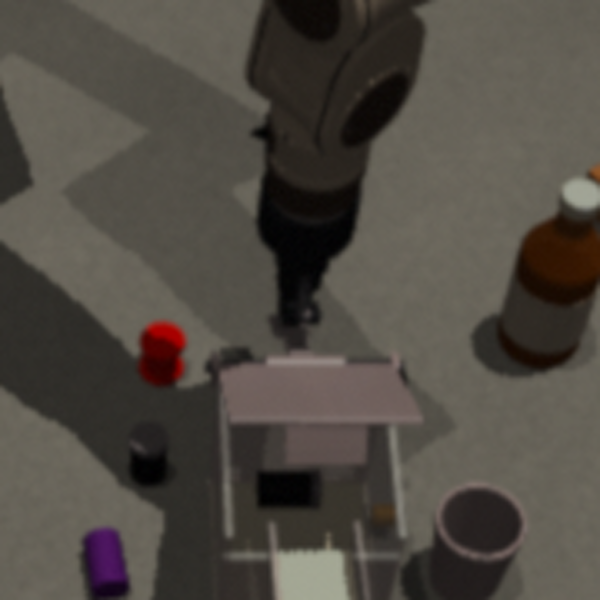

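View pics/top6.png

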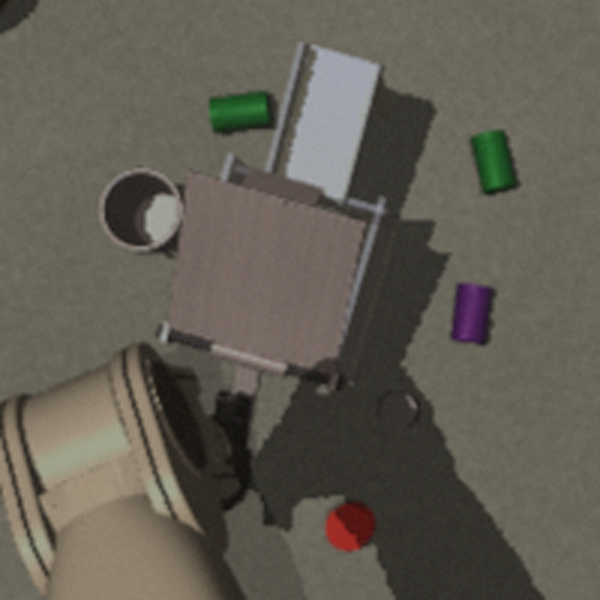

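Request:
{"op": "send_rows", "data": {
  "targets": [
    [[0,0,0.2,0,0],[-0.18,0.06,0.48,0,0],[-0.35,0.11,0.76,0,0],[-0.53,0.16,1.05,0,0],[-0.69,0.21,1.34,0,0],[-0.83,0.25,1.63,0,0],[-0.98,0.3,1.94,0,0],[-1.11,0.34,2.24,0,0],[-1.23,0.38,2.55,0,0],[-1.35,0.41,2.87,0,0],[-1.45,0.44,3.18,0,0],[-1.56,0.48,3.5,0,0]]
  ]
}}

```text
clock: 13.48
eef_pos: [0.4799, 0.2363, 0.1254]
tool_rot: [0.802, 0.595, -0.031, -0.039]
ft_force: [0.5, 3.1, 2.4]
grip_width: 0.0001
```

Request:
{"op": "send_rows", "data": {
  "targets": [
    [[-0.09,0.03,0.32,0,0],[-0.16,0.05,0.65,0,0],[-0.23,0.07,0.98,0,0],[-0.3,0.09,1.31,0,0],[-0.34,0.1,1.64,0,0],[-0.38,0.12,1.95,0,0],[-0.42,0.13,2.25,0,0],[-0.43,0.13,2.5,0,0],[-0.44,0.14,2.7,0,0],[-0.45,0.14,2.85,0,0],[-0.45,0.14,3,0,0],[-0.45,0.14,3.0,0,0]]
  ]
}}

```text
clock: 14.98
eef_pos: [0.4753, 0.2373, 0.1552]
tool_rot: [0.803, 0.594, -0.031, -0.039]
ft_force: [-2.2, 0.4, 2.6]
grip_width: -0.0001
```

Run:
```python
from h import *
for n,(a,b,c,d) in dict(scene=(80,260,290,470),top=(140,340,140,340)).items():
    im=vision.camera(n)[a:b,c:d,::-1]; cv2.imwrite(f"pics/{n}7.png",cv2.resize(im,(600,600),interpolation=cv2.INTER_CUBIC))
st()
```

```text
clk 15.075 q [0.427 0.407 0.033 1.274 0.064 2.291] p [0.4753 0.2373 0.1551] yaw 1.275 zax [-0.097  0.026 -0.995] F [-3.26  0.98  3.61]
```

View pics/scene7.png

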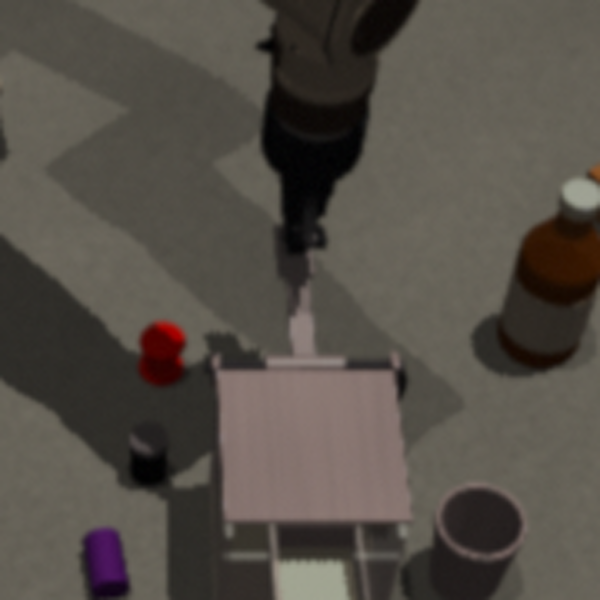

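Request:
{"op": "send_rows", "data": {
  "targets": [
    [[0,0,0.1,0,0],[0,0,0.2,0,0],[0,0,0.3,0,0],[0,0,0.4,0,0],[0,0,0.5,0,0],[0,0,0.6,0,0],[0,0,0.65,0,0],[0,0,0.7,0,0]]
  ]
}}

```text
clock: 16.08
eef_pos: [0.4755, 0.2375, 0.1622]
tool_rot: [0.803, 0.594, -0.031, -0.039]
ft_force: [-2.6, -1.1, 3.1]
grip_width: -0.0001
```

Request:
{"op": "send_rows", "data": {
  "targets": [
    [[0,0,0.05,0,0],[0,0,0.1,0,0],[0,0,0.15,0,0],[0,0,0.2,0,0],[0,0,0.25,0,0],[0,0,0.3,0,0],[0,0,0.35,0,0],[0,0,0.4,0,0],[0,0,0.45,0,0],[0,0,0.5,0,0]]
  ]
}}

```text
clock: 17.32
eef_pos: [0.4755, 0.2375, 0.1672]
tool_rot: [0.803, 0.594, -0.031, -0.039]
ft_force: [-0.4, 0.1, 0.1]
grip_width: 0.0001
```

Run:
```python
from h import *
for n,(a,b,c,d) in dict(scene=(80,260,290,470),top=(140,340,140,340)).items():
    im=vision.camera(n)[a:b,c:d,::-1]; cv2.imwrite(f"pics/{n}8.png",cv2.resize(im,(600,600),interpolation=cv2.INTER_CUBIC))
st()
```

```text
clk 17.425 q [0.427 0.399 0.053 1.303 0.064 2.291] p [0.4755 0.2375 0.1672] yaw 1.275 zax [-0.097  0.026 -0.995] F [ 0.59 -0.5  -0.61]
```

View pics/scene8.png

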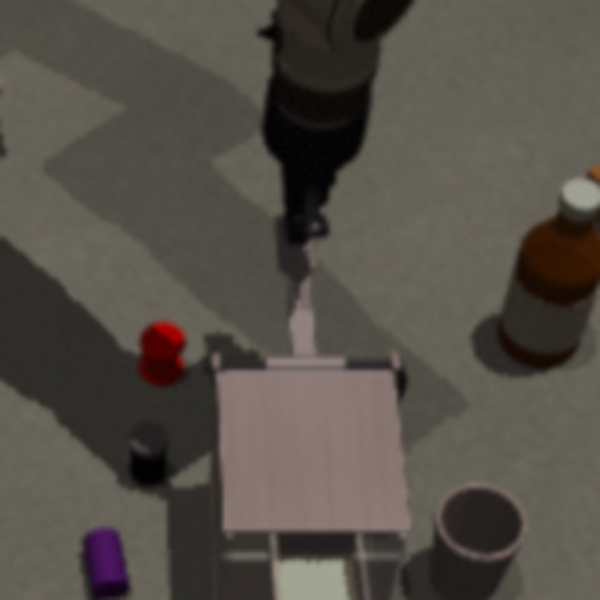

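Force is zero and the lid's far edge is back at row 529 of the zoom, its shut position. I'll move clear now: up, then back toward the robot.

Request:
{"op": "send_rows", "data": {
  "targets": [
    [[0,0,0.5,0,0],[0,0,2,0,0],[0,0,4,0,0],[0,0,6,0,0],[0,-2,7,0,0],[-1,-5,7,0,0],[-2,-8,7,0,0],[-3,-11,7,0,0],[-4,-14,7,0,0],[-5,-17,7,0,0],[-6,-20,7,0,0],[-6,-20,7,0,0]]
  ]
}}

```text
clock: 18.92
eef_pos: [0.4145, 0.0353, 0.2376]
tool_rot: [0.804, 0.593, -0.031, -0.039]
ft_force: [0.0, -0.6, 0.1]
grip_width: -0.0003
```

Run:
```python
from h import *
for n,(a,b,c,d) in dict(scene=(80,260,290,470),top=(140,340,140,340)).items():
    im=vision.camera(n)[a:b,c:d,::-1]; cv2.imwrite(f"pics/{n}9.png",cv2.resize(im,(600,600),interpolation=cv2.INTER_CUBIC))
st()
```

```text
clk 19.025 q [ 0.065  0.15  -0.097  1.418  0.033  1.931] p [0.4154 0.037  0.2375] yaw 1.274 zax [-0.096  0.026 -0.995] F [ 1.24 -0.09  1.39]
```

View pics/scene9.png

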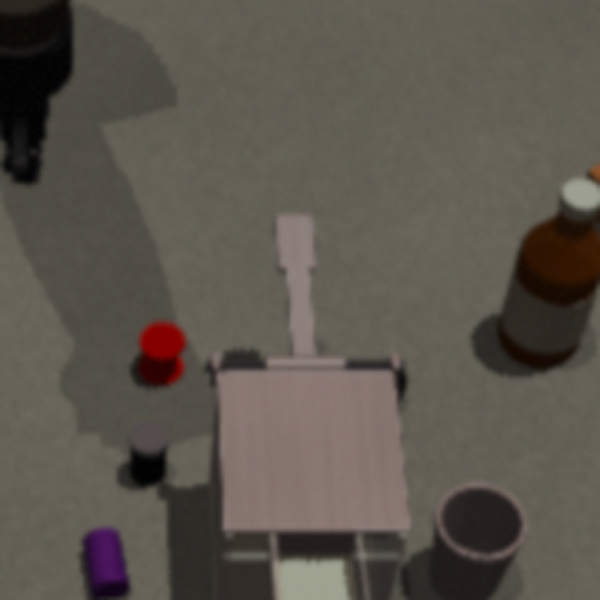

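View pics/top9.png

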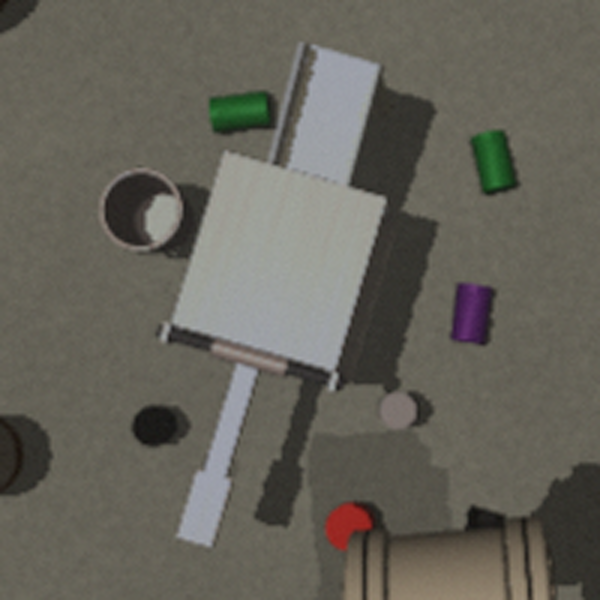

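The lid is shut, with its corners at the same pixels as at the start. The chute is empty, nothing nearby has moved, and the arm is clear.

```bash
python3 -c "
from h import *; print(bot.job_done()); st()"
```

```text
the job is handed in; nothing more can be done
None
the job is handed in; nothing more can be done
```

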